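# Seal a blank moped plate in the desk press

### The job

A hand stamp is standing on a blank number plate that is half tucked under the form tray: first stand the stamp upright on the middle of the round coaster. The plate is too thin to pick up, so press on its top and slide it flat along the desk, out from under the tray, round the clutter and into the mouth of the seal press until it lies square against the back stop, and push the press's red knob fully down to seal it and let the knob come back up. Do not lift the plate, knock the stamp over, or disturb the other things on the desk; leave the plate home in the press and the stamp on its coaster.

Things in the scene. Friction and masses are not known exactly. Their poses are not given: they have to be found in the camera images.
- plate: blank moped number plate, white, thin black border, stiff painted metal 130 mm (its x) x 105 mm (y) x 2.5 mm, 50 to 100 g; origin: centre of its underside. Its +x end (about 50 mm) starts under the tray, its -x end is exposed towards the robot. Smooth (friction on the desk about 0.18): rubber fingertips pressing its top with 8 to 18 N drag it; two tips spread along its y also turn it.
- stamp: self-inking hand stamp, dark blue with a red block grip, about 0.12 kg. Origin: centre of its underside, z up. Body 36 mm (its x) x 50 mm (y) up to 30 mm high, neck 26 x 50 mm from 30 to 50 mm, red grip 28 mm (x) x 44 mm (y) from 50 to 80 mm. It starts upright on the exposed part of the plate.
- coaster: fixed black round rubber coaster with a blue disc, 90 mm diameter, 4 mm high; origin at the centre of its underside. Where the stamp goes.
- tray: fixed black form tray, 220 mm deep (x) x 170 mm wide (y), top edge 58 mm high, on two runners along its sides (inner faces at y = +-75 mm) that leave a 20 mm gap under it. Origin: middle of its front edge at desk level; +x points in under the tray, -x out of its open front.
- press: fixed green seal press. Origin: middle of its mouth at desk level, +x into the mouth. The plate slides on the desk between steel guides (inner faces y = +-56.5 mm, 14 mm high) under the hood (14 to 55 mm high, x 0 to 110 mm, 135 mm wide) to a back stop at x = 70 mm. Splayed guides 12 mm high widen the mouth to a half width of 71 mm at x = -26 mm (outside 80 mm).
- press_home (a point): where the plate's centre (underside) is when the plate is fully home, narrow (105 mm) end first: 5 mm inside the mouth of the press; 60 mm of the plate then still stick out of the mouth. Either end of the plate may lead. Axes as the press's.
- knob_top (a point): centre of the top of the press's red knob, 38 mm diameter, 115 mm above the desk when up.
- knob (a joint): travel of the press's knob straight down: 0 up, 0.018 m fully down. Spring: starts to move at about 2.5 N, fully down at about 9 N; returns by itself.
- mug: bystander: blue mug, 76 mm diameter, 90 mm high, handle at its +y side reaching to about 75 mm from the axis; origin at the centre of its underside.
- tape: bystander: black and grey tape dispenser, 55 mm (x) x 130 mm (y) x 70 mm high, origin at the centre of its underside.
- phone: bystander: dark cordless handset lying flat, 155 mm (x) x 48 mm (y) x 24 mm high, origin at the centre of its underside.
- keyfob: bystander: black car key, from x = -33 to 62 mm, 34 mm wide (y), 14 mm high, origin at the centre of the fob's underside.
- penpot: bystander: black pen pot, 76 mm diameter, 100 mm high, origin at the centre of its underside.
- booklet: bystander: dark green booklet lying flat, 125 mm (x) x 88 mm (y) x 7 mm, origin at the centre of its underside.
There are look-alikes about, which are no part of the job. Of the things that look like the stamp, take the one that is nearest to the robot's base at the start.

How it is judged:
On the way, in this order (a step that is already met when the one before it is completed fails the run):
1. the stamp stands upright on the coaster, let go (horizontal distance between stamp and coaster below 0.025 m and angle between stamp's own z axis and vertical below 0.1 rad and z of stamp in the frame of coaster below 0.008 m and contact force between stamp and the fingers below 0.05 N), for 0.2 s.
2. the plate lies square against the back stop of the press, the knob not pressed (x of plate in the frame of press above 0.001 m and y of plate in the frame of press between -0.006 and 0.006 m and angle between the x axis of plate and the x axis of press, either way round below 0.06 rad and height (world z) of plate below 0.004 m and value of joint knob below 0.004 m), for 0.2 s.
3. the knob is pressed fully down with the plate home (x of plate in the frame of press above 0.001 m and y of plate in the frame of press between -0.006 and 0.006 m and angle between the x axis of plate and the x axis of press, either way round below 0.06 rad and height (world z) of plate below 0.004 m and value of joint knob above 0.015 m), for 0.05 s.
At the end, for the whole second after the job is handed in: The plate lies flat in the press within 4 mm of the back stop, between the guides (within 6 mm of the middle) and within 0.06 rad of square; the knob is up again (under 4 mm); the stamp stands upright (0.1 rad) on the coaster, its centre within 25 mm of the coaster's; all at rest (all of step 1 and all of step 2 and linear speed of each of plate, stamp below 0.02 m/s); the robot touches nothing.
It fails at once if the plate is lifted or tipped off the desk (height (world z) of plate above 0.02 m or angle between plate's own z axis and vertical above 0.2 rad).
It fails at once if the stamp is knocked over (angle between stamp's own z axis and vertical above 0.6 rad).
It fails at once if another thing on the desk is moved by more than 20 mm or tipped (distance of any of mug, tape, phone, keyfob, penpot, booklet from where it was at the start of the episode above 0.02 m or angle between any of mug, tape, phone, keyfob, penpot, booklet's own z axis and vertical above 0.3 rad).
It also fails if it takes over 72 s, if anything falls off the work surface, if the arm or the gripper's body presses on something with over 40 N, if the wrist force passes 120 N, or if a joint passes its speed limit or range.

### The arm

A 7-joint arm with a two-finger parallel gripper is mounted at the origin on the work surface. World frame = base frame: x ahead of the robot, y to its left, z up, the work surface at z = 0. Lengths are in m, angles in rad, forces in N, time in s.
With the tool pointing down it reaches from about 0.4 to 0.85 m from the base axis. Payload 10.4 kg.
Tool frame: the origin (TCP) lies midway between the tips of the shut fingers; the grasp point (between the pads) lies 19 mm behind it (r.grasp_offset is the distance from the TCP to the grasp point, in m); x points along the fingers, y is the direction in which the jaws open and shut, and the axes are right-handed (so a half turn about x gives the same grasp; the last joint's range is limited). The gripper opens to 87 mm and grips with 3 to 60 N. Pads are 19 mm wide; open, the fingers measure 117 mm over their backs; the gripper's body (75 mm by 190 mm) begins 51 mm behind the grasp point.
Start: joints at [1.185, 0.332, -0.065, 1.46, 0.022, 1.35, -0.088], TCP at [0.222, -0.584, 0.223] pointing down, gripper open.
Joint ranges: [-2.6, 2.6], [-0.5, 2.12], [-1.47, 1.34], [0.16, 2.42], [-1.27, 4.41], [0.06, 2.06], [-2.6, 2.6]. Speed limits (rad/s): [2.22, 2.22, 2.79, 2.79, 3.14, 3.14, 3.14].

### API

Orientations are given as a unit quaternion [x, y, z, w].
In Python, from bench import r, vision, close_job gives the robot as it stands. The module is installed in compiled form; this text tells all that it offers.
- The arm moves only by the shell command python3 -m pendant 'ROWS' [OPENING] [FORCE]. ROWS is text: rows parted by semicolons, each of 6 numbers parted by spaces: the shift along the tool's x, y, z in units of 0.25 m (1.0 is 0.25 m), then the turn, a rotation vector about the tool's x, y, z in units of 1.5 rad (1.0 is 1.5 rad). A call has 1 to 8 rows; each row is the pose to reach, as a shift and turn from the pose commanded when the call began, along the tool's axes at that moment; what a row does not reach only later rows make up. A row lasts 1/10 s, in which the tool goes at most 50 mm and 8.59 degrees, less where a joint would pass 70% of its speed; a pose out of reach is approached as far as the arm can. A call with a number of a shift or a turn outside -1 to 1 is refused whole. A call with a gripper value outside its range is refused whole. OPENING is the gripper command: -1 is shut, 1 is fully open, values between are in proportion, set as the call begins (- or left out, the last holds). The fingers move at their own pace and stop on an object; FORCE is the grip in N (left out, the last holds). Time passes only in rows, so rows that repeat a pose let the fingers close. It gives the time, the measured TCP pose, the force and the opening at its end, in the units of the state.
- r.read_state(): the state, without advancing time (a new reading comes with each control period).
- vision.camera(name): name is "scene" or "top"; returns (picture, depth): 384x512x3 uint8, blue, green, red; 384x512 float32, m along the optical axis (not along the pixel's ray), 0 where there is no reading.
- vision.get_calibration(name): a dict with "camera_matrix" (3x3 intrinsics, pixels), "rvec" (rotation vector, rad) and "tvec" (3), from world to camera coordinates, as OpenCV has them. Camera axes: x right, y down, z forward; pixel columns grow to the right and rows downward; lengths in m; the calibration is good to about 2 mm. A picture is of the moment at which its call begins. get_calibration takes no time and is no camera call.
- close_job(): hands the job in, once; it reports no verdict.
The state is a dict: "time": time; "joint_positions": joint angles; "joint_vel": joint speeds; "joint_torque": joint torques, N m; "ee_pos": TCP position; "eef_rot": TCP orientation; "ft_force": force on the tool from outside, world axes, zero at the start; "torque": the same for the moment, N m; "width": finger opening in m.
Only numpy, scipy, OpenCV 4.12 (cv2) and the standard library are available. Lean on these libraries where they do the work, as an engineer would, in place of code of your own. Each camera call takes 0.05 s, during which the arm holds its last target. There are 200 camera calls.

## Working session

There is one attempt and no reset: what is moved stays moved. The work goes in short steps, Python scripts to look and compute and a shell command to move; the robot and the scene stay as the last step left them, time stands still between calls to the robot, and variables do not carry over. Pictures are saved under pics/ and viewed, about 8 in all and at most 12, crops included, and the job is handed in when it is done.

```bash
mkdir -p pics; cat > h.py <<'E'
import numpy as np, cv2
from scipy.spatial.transform import Rotation as R
from bench import r, vision
def cal(n):
    c=vision.get_calibration(n); K=np.array(c["camera_matrix"],float)
    M=cv2.Rodrigues(np.array(c["rvec"],float))[0]; t=np.array(c["tvec"],float).ravel()
    return K,M,t
def ray(n,u,v,z):
    K,M,t=cal(n); o=-M.T@t; d=M.T@np.linalg.inv(K)@np.array([u,v,1.])
    return o+d*(z-o[2])/d[2]
def cloud(n,dep):
    K,M,t=cal(n); v,u=np.mgrid[:384,:512]
    p=np.stack([(u-K[0,2])/K[0,0]*dep,(v-K[1,2])/K[1,1]*dep,dep],-1)
    return (p-t)@M
def proj(n,P):
    K,M,t=cal(n); q=K@(M@np.array(P,float)+t); return q[:2]/q[2]
E
python3 - <<'E'
from h import *
for n in("top","scene"):
    im,d=vision.camera(n); np.savez(f"pics/{n}0.npz",im=im,d=d)
    cv2.imwrite(f"pics/{n}0.png",cv2.resize(im,(800,600),interpolation=cv2.INTER_CUBIC))
    K,M,t=cal(n); print(n,K[0,0],-M.T@t, [ray(n,u,v,0).round(3) for u,v in((0,0),(511,0),(0,383),(511,383))])
s=r.read_state(); print(s['time'],s['ee_pos'],s['eef_rot'],s['ft_force'],s['width'],r.grasp_offset)
print(R.from_quat(s['eef_rot']).as_matrix().round(3))
E
```

```text
top 402.77016182719905 [0.24935062 0.07754576 1.245146  ] [array([1.154, 1.008, 0.   ]), array([ 1.205, -0.786,  0.   ]), array([-0.083,  0.804,  0.   ]), array([-0.042, -0.655,  0.   ])]
scene 428.6122513272482 [1.36831395 0.28813984 1.05334605] [array([-0.823, -1.707,  0.   ]), array([-1.442,  1.227,  0.   ]), array([ 1.129, -0.388,  0.   ]), array([0.88 , 0.807, 0.   ])]
0.1 [ 0.22167469 -0.58400368  0.22183192] [-0.69539419 -0.12800723  0.69561373 -0.12713228] [0.27339483 0.94335251 0.2011847 ] 0.08708896546799749 0.0187
[[-0.001  0.355 -0.935]
 [ 0.001 -0.935 -0.355]
 [-1.    -0.001  0.   ]]
```

View pics/top0.png

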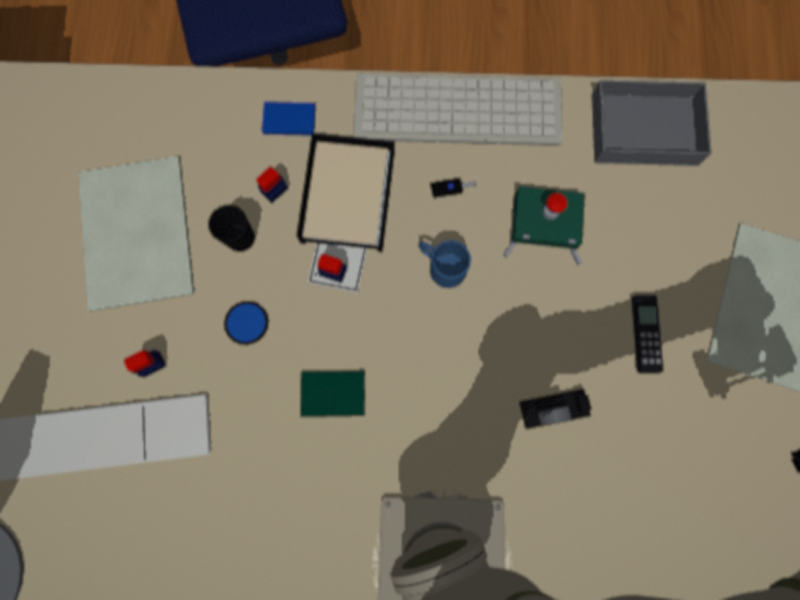

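View pics/scene0.png

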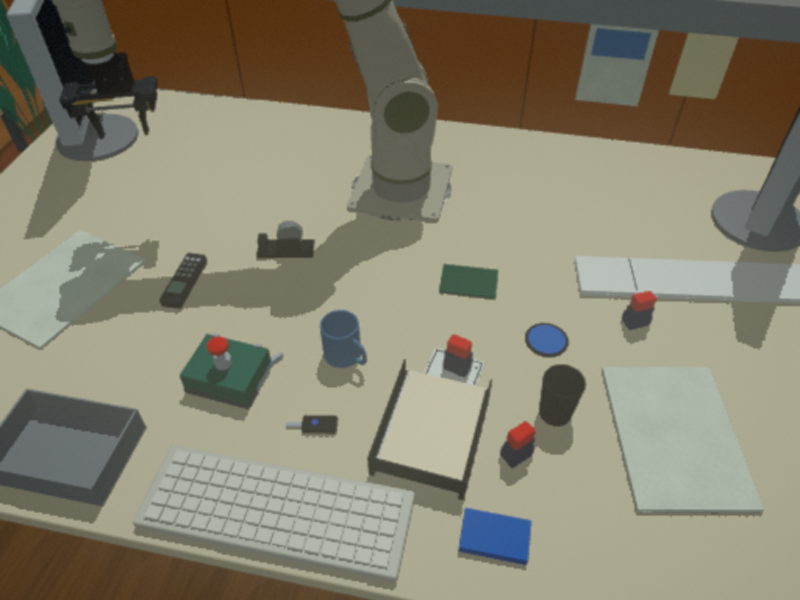

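The top view shows three stamp look-alikes: (330,265) on the plate, (145,362) on the left and (270,182) by the pen pot. The one on the plate fits the description. The coaster is at (246,322), the press at (548,215) with its mouth facing the robot, and the mug at (449,262) stands between plate and press. The booklet is at (333,393).

```bash
python3 - <<'E'
from h import *
T=np.load("pics/top0.npz"); im=T['im']; P=cloud("top",T['d'])
hsv=cv2.cvtColor(im,cv2.COLOR_BGR2HSV); H,S,V=[hsv[...,i].astype(int) for i in range(3)]
def rect(m,name,zs=None,k=1):
    n,l,st,c=cv2.connectedComponentsWithStats(m.astype(np.uint8))
    for i in np.argsort(-st[1:,4])[:k]+1:
        q=P[l==i]; z=np.median(q[:,2]) if zs is None else zs
        vv,uu=np.where(l==i); g=np.array([ray("top",u,v,z)[:2] for u,v in zip(uu,vv)])
        (c0,s,a)=cv2.minAreaRect((g*1000).astype(np.float32))
        print(name,st[i,4],"px",c[i].round(0),"z",np.median(q[:,2]).round(3),"rect c",np.round(c0,1),"s",np.round(s,1),"a",round(a,1),"dist",round(np.hypot(*c0)))
u,v=np.meshgrid(np.arange(512),np.arange(384))
red=((H<8)|(H>172))&(S>170)&(V>110)
rect(red,"red",k=5)
win=lambda x0,x1,y0,y1:(u>x0/1.5625)&(u<x1/1.5625)&(v>y0/1.5625)&(v<y1/1.5625)
rect((H>100)&(H<125)&(S>130)&(V>60)&win(220,272,298,346),"coaster",0.004)
rect((S<60)&(V>120)&win(305,370,240,295),"plate",0.0025)
rect((V<60)&win(290,400,130,255),"tray",0.058)
rect((H>65)&(H<95)&(S>90)&win(500,590,180,260)&(P[...,2]>.04),"presshood",0.055)
rect((H>60)&(H<100)&(S>60)&win(295,370,365,420),"booklet",0.007)
z=P[...,2]
for nm,w,zz in(("mug",win(415,475,235,290),.09),("penpot",win(205,258,200,255),.1),("tape",win(515,595,385,430),.07),("phone",win(628,668,290,375),.024),("key",win(425,480,175,200),.014)):
    rect((z>zz*.5)&w,nm,zz)
for p in((512,240),(507,254),(573,250),(579,261)): print("guide",ray("top",p[0]/1.5625,p[1]/1.5625,.012).round(3))
cv2.imwrite("pics/crop1.png",cv2.resize(im[90:200,130:390],(800,338),interpolation=cv2.INTER_CUBIC))
E
```

```text
red 132 px [ 87. 231.] z 0.079 rect c [349.1 573.3] s [26.8 40.3] a 29.3 dist 671
red 118 px [211. 168.] z 0.082 rect c [545.7 225.8] s [39.9 27. ] a 72.8 dist 591
red 117 px [356. 129.] z 0.115 rect c [ 667.6 -203.6] s [33.5 35.5] a 46.7 dist 698
red 111 px [171. 114.] z 0.078 rect c [716.6 357.6] s [25.3 42.2] a 49.7 dist 801
coaster 505 px [157. 206.] z 0.004 rect c [439.3 396.3] s [76.6 74.8] a 4.3 dist 592
plate 860 px [217. 175.] z 0.001 rect c [554.3 218.7] s [104.7 129.4] a 1.6 dist 596
tray 523 px [220. 111.] z 0.047 rect c [701.7 203.4] s [169.6 231.4] a 85.8 dist 731Traceback (most recent call last):
  File "<stdin>", line 18, in <module>
  File "<stdin>", line 8, in rect
  File "h.py", line 9, in ray
    K,M,t=cal(n); o=-M.T@t; d=M.T@np.linalg.inv(K)@np.array([u,v,1.])
          ~~~^^^
  File "h.py", line 5, in cal
    c=vision.get_calibration(n); K=np.array(c["camera_matrix"],float)
ValueError: time passes only in moves, steps and waits
```

```bash
sed -i 's/^def cal(n):/import functools\n@functools.lru_cache\ndef cal(n):/' h.py; cat > m.py <<'E'
from h import *
T=np.load("pics/top0.npz"); im=T['im']; P=cloud("top",T['d'])
hsv=cv2.cvtColor(im,cv2.COLOR_BGR2HSV); H,S,V=[hsv[...,i].astype(int) for i in range(3)]
def rect(m,name,zs=None,k=1):
    n,l,st,c=cv2.connectedComponentsWithStats(m.astype(np.uint8))
    for i in np.argsort(-st[1:,4])[:k]+1:
        q=P[l==i]; z=np.median(q[:,2]) if zs is None else zs
        vv,uu=np.where(l==i); g=np.array([ray("top",u,v,z)[:2] for u,v in zip(uu,vv)])
        (c0,s,a)=cv2.minAreaRect((g*1000).astype(np.float32))
        print(name,st[i,4],"px",c[i].round(0),"z",np.median(q[:,2]).round(3),"rect c",np.round(c0,1),"s",np.round(s,1),"a",round(a,1),"mean",(g.mean(0)*1000).round(1))
u,v=np.meshgrid(np.arange(512),np.arange(384))
win=lambda x0,x1,y0,y1:(u>x0/1.5625)&(u<x1/1.5625)&(v>y0/1.5625)&(v<y1/1.5625)
E
python3 - <<'E'
from m import *
z=P[...,2]
rect(win(485,605,170,265)&(z>.04)&(z<.075),"presshood",0.055)
rect((H>60)&(H<100)&(S>60)&win(290,375,360,425),"booklet",0.007)
for nm,w,zz in(("mug",win(415,475,235,290),.09),("penpot",win(205,258,200,255),.1),("tape",win(515,595,385,430),.07),("phone",win(628,668,290,375),.024),("key",win(425,480,175,200),.014),("tray",win(290,400,130,255),.058)):
    rect((z>zz*.6)&w,nm,zz)
for x in range(0):pass
cv2.imwrite("pics/crop1.png",cv2.resize(im[80:200,180:390],(800,457),interpolation=cv2.INTER_CUBIC))
rect((V>150)&(S<50)&win(308,368,240,292),"plate",0.0025,2)
E
```

```text
presshood 1378 px [351. 138.] z 0.056 rect c [ 663.3 -201.4] s [136.6 114.2] a 85.4 mean [ 660.4 -200.2]
booklet 1113 px [212. 251.] z 0.007 rect c [304.5 216.1] s [ 80.9 120.1] a 1.6 mean [304.5 216. ]
mug 272 px [286. 165.] z 0.08 rect c [5.647e+02 5.000e-01] s [99.2 79.2] a 27.1 mean [560.9   1.6]
penpot 336 px [146. 143.] z 0.088 rect c [611.7 416.7] s [86.9 73.2] a 47.3 mean [614.1 420.5]
tape 173 px [355. 265.] z 0.066 rect c [ 273.7 -200.1] s [24.  56.6] a 12.6 mean [ 273.7 -200.1]
phone 812 px [414. 213.] z 0.024 rect c [ 439.5 -395.5] s [157.1  50.7] a 2.2 mean [ 438.4 -395.9]
key 197 px [286. 119.] z 0.014 rect c [734.2  -1.9] s [34.4 70. ] a 10.3 mean [734.  -0.]
tray 2654 px [221. 120.] z 0.038 rect c [707.3 203.2] s [173.6 225.9] a 85.4 mean [708.9 205.2]
plate 196 px [225. 170.] z 0.003 rect c [558.5 189.3] s [33.  79.4] a 87.7 mean [560.6 188.6]
plate 22 px [205. 159.] z 0.002 rect c [593.9 255.4] s [11.7 20.7] a 48.5 mean [594.3 253.9]
```

View pics/crop1.png

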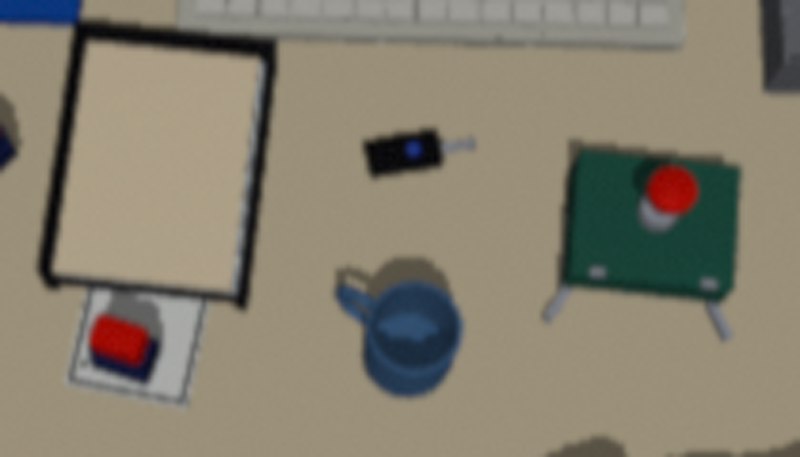

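The crop confirms that the red/blue stamp at crop (120,345) stands on the white plate that runs under the tray. The plate's front corners are at crop (70,381) and (187,405), and the splayed guide tips at (549,318) and (727,337). Next I'll fix the plate, tray and press poses and work out the first move.

```bash
cat >> h.py <<'E'
def go(x,y,z,jaw=None,p=None,q=None):
    "rows (units) from current commanded~measured pose to target; jaw = jaw-axis azimuth deg, tool down"
    s=r.read_state(); p=np.array(s['ee_pos'] if p is None else p); A=R.from_quat(s['eef_rot'] if q is None else q)
    sh=A.inv().apply(np.array([x,y,z])-p)/.25
    t=np.zeros(3)
    if jaw is not None:
        a=np.radians(jaw); X=np.array([0,0,-1.]);Y=np.array([np.cos(a),np.sin(a),0]);B=R.from_matrix(np.stack([X,Y,np.cross(X,Y)],1))
        t=(A.inv()*B).as_rotvec()/1.5
    print("row",sh.round(3),t.round(3)," mm",np.linalg.norm(sh)*250//1,"deg",(np.linalg.norm(t)*86).round(1))
E
python3 - <<'E'
from m import *
f=lambda a,b,z:(ray("top",180+(a+.5)/3.81-.5,80+(b+.5)/3.81-.5,z)[:2]*1000).round(1)
print("plate front",f(70,381,.0025),f(187,405,.0025), "side",f(90,292,.0025),f(203,300,.0025))
print("tray front",f(45,283,.058),f(242,305,.058),"back",f(78,25,.058),f(274,42,.058))
print("tips",f(549,318,.012),f(727,337,.012))
print("hood",f(567,283,.055),f(728,298,.055),f(578,145,.055),f(741,168,.055))
z=P[...,2]
w=win(415,475,225,290)&(z>.06)
g=P[w]; print("mug pts x",g[:,0].min(),g[:,0].max(),"y",g[:,1].min(),g[:,1].max())
go(.40,-.22,.22,0); go(.41,-.13,.22,-10)
E
```

```text
plate front [527.4 273.8] [509.8 175.8] side [604.5 261.6] [600.3 166.3]
tray front [595.2 290. ] [581.3 130.9] back [819.8 276.6] [809.2 112.4]
tips [ 590.3 -122.7] [ 578.2 -270.2]
hood [ 608.  -130.4] [ 599.2 -259.8] [ 726.5 -140.5] [ 710.3 -273.9]
mug pts x 0.24935061927651536 0.6006935909512517 y -0.042744713320318116 0.07754576283434146
row [ 0.009 -1.108 -1.184] [-0.805 -0.     0.001]  mm 405.0 deg 69.3
row [ 0.009 -1.43  -1.349] [-0.689 -0.     0.001]  mm 491.0 deg 59.3
```

```bash
R="see typed rows"; python3 -m pendant '0 -0.95 -0.99 -0.8 0 0;0 -0.95 -0.99 -0.8 0 0;0 -0.95 -0.99 -0.8 0 0;0 -0.95 -0.99 -0.8 0 0;0 -0.95 -0.99 -0.8 0 0;0 -0.95 -0.99 -0.8 0 0;0 -0.95 -0.99 -0.8 0 0;0 -0.95 -0.99 -0.8 0 0' 1 25
python3 -c "
from h import *
go(.53,.15,.18,65); go(.546,.226,.18,73)"
```

```text
time: 0.9
ee_pos: [0.3716, -0.2689, 0.2228]
eef_rot: [0.499, 0.502, -0.498, 0.502]
ft_force: [0.3, -0.7, 0.1]
width: 0.0866
row [ 0.172  0.644 -1.672] [-0.752  0.    -0.001]  mm 449.0 deg 64.7
row [ 0.172  0.71  -1.975] [-0.845  0.    -0.001]  mm 526.0 deg 72.7
```

```bash
python3 -m pendant '0 0.65 -1 -0.82 0 0;0 0.65 -1 -0.82 0 0;0 0.65 -1 -0.82 0 0;0 0.65 -1 -0.82 0 0;0 0.65 -1 -0.82 0 0;0 0.65 -1 -0.82 0 0;0 0.65 -1 -0.82 0 0;0 0.65 -1 -0.82 0 0'
python3 - <<'E'
from h import *
go(.546,.226,.14,73)
E
```

```text
time: 1.7
ee_pos: [0.5336, -0.0238, 0.222]
eef_rot: [0.13, 0.695, -0.129, 0.695]
ft_force: [0.6, -1.2, -0.0]
width: 0.0868
row [ 0.329  0.949 -0.314] [-0.048 -0.001 -0.   ]  mm 263.0 deg 4.2
```

```bash
python3 -m pendant '0.15 0.95 -0.31 -0.05 0 0;0.15 0.95 -0.31 -0.05 0 0;0.15 0.95 -0.31 -0.05 0 0;0.15 0.95 -0.31 -0.05 0 0;0.15 0.95 -0.31 -0.05 0 0;0.3 0.95 -0.31 -0.05 0 0;0.3 0.95 -0.31 -0.05 0 0;0.3 0.95 -0.31 -0.05 0 0'
python3 - <<'E'
from h import *
for n in("scene",):
    im,d=vision.camera(n); np.savez("pics/scene1.npz",im=im,d=d)
    cv2.imwrite("pics/scene1.png",cv2.resize(im[150:320,220:400],(800,756))[:600])
go(.546,.226,.057,73)
T=np.load("pics/scene0.npz");im=T['im'];P=cloud("scene",T['d'])
hsv=cv2.cvtColor(im,cv2.COLOR_BGR2HSV);m=((hsv[...,0]<8)|(hsv[...,0]>172))&(hsv[...,1]>150)&(P[...,2]>.07)
n,l,st,c=cv2.connectedComponentsWithStats(m.astype(np.uint8))
for i in range(1,n):
    if st[i,4]>40:
        q=P[l==i]; t=q[q[:,2]>.077]; print(c[i].round(),st[i,4],len(t),cv2.minAreaRect((t[:,:2]*1000).astype(np.float32)),np.median(t,0).round(3))
E
```

```text
time: 2.5
ee_pos: [0.5491, 0.2225, 0.1474]
eef_rot: [0.107, 0.699, -0.108, 0.698]
ft_force: [0.4, -0.4, 0.5]
width: 0.0871
row [ 0.366  0.009 -0.02 ] [-0.006  0.     0.   ]  mm 91.0 deg 0.5
[412. 190.] 59 56 ((353.7557373046875, 576.8592529296875), (22.270008087158203, 34.7143440246582), 32.18043518066406) [0.355 0.575 0.081]
[294. 219.] 83 82 ((550.21826171875, 229.09768676757812), (39.82208251953125, 22.786136627197266), 70.41239929199219) [0.551 0.228 0.083]
[139. 221.] 112 112 ((671.9360961914062, -201.01913452148438), (33.92293930053711, 34.69032669067383), 70.35638427734375) [ 0.674 -0.199  0.115]
[333. 277.] 148 124 ((1032.8685302734375, 317.2686767578125), (35.601192474365234, 672.4736938476562), 82.00664520263672) [0.722 0.361 0.08 ]
```

```bash
python3 -m pendant '0.12 0.02 -0.01 0 0 0;0.24 0.02 -0.01 0 0 0;0.36 0.02 -0.01 0 0 0;0.36 0.02 -0.01 0 0 0' && python3 -m pendant '0 0 0 0 0 0;0 0 0 0 0 0;0 0 0 0 0 0;0 0 0 0 0 0;0 0 0 0 0 0;0 0 0 0 0 0' -1 20
python3 - <<'E'
from h import *
im,d=vision.camera("scene")
cv2.imwrite("pics/scene2.png",cv2.resize(im[160:280,220:380],(800,600)))
E
```

```text
time: 2.95
ee_pos: [0.5476, 0.2265, 0.0557]
eef_rot: [0.107, 0.7, -0.109, 0.698]
ft_force: [1.3, -0.6, -0.1]
width: 0.087
time: 3.55
ee_pos: [0.5485, 0.2291, 0.0578]
eef_rot: [0.107, 0.699, -0.107, 0.699]
ft_force: [0.5, -0.0, -0.3]
width: 0.0472
```

View pics/scene2.png

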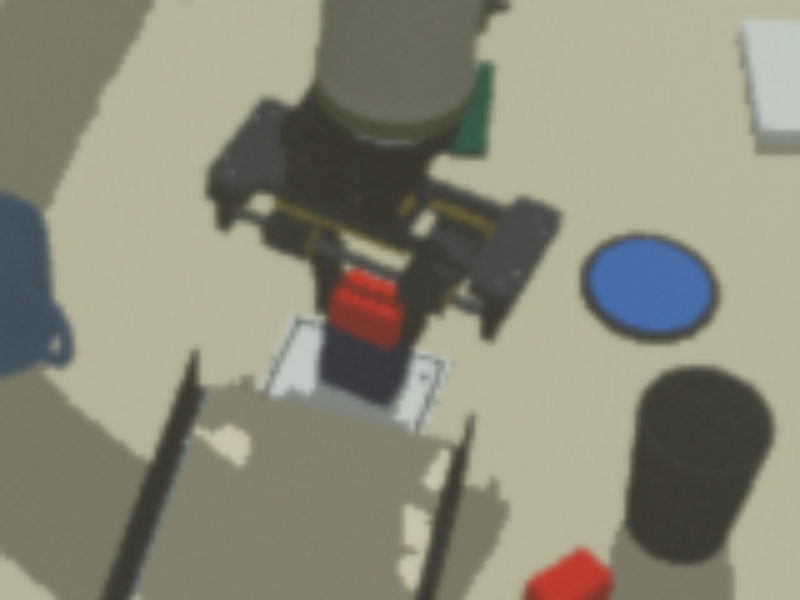

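The fingers are around the red grip at (365,310), and the stamp is upright. I'll let the grip settle and then lift.

```bash
python3 -m pendant '0 0 0 0 0 0;0 0 0 0 0 0;-0.08 0 0 0 0 0;-0.2 0 0 0 0 0;-0.2 0 0 0 0 0' -1 20
python3 - <<'E'
from h import *
go(.4393,.3963,.11)
E
```

```text
time: 4.1
ee_pos: [0.55, 0.2303, 0.111]
eef_rot: [0.108, 0.697, -0.106, 0.7]
ft_force: [0.2, 0.5, -1.3]
width: 0.044
row [ 0.003  0.501 -0.621] [0. 0. 0.]  mm 199.0 deg 0.0
```

```bash
python3 -m pendant '0 0.12 -0.16 0 0 0;0 0.25 -0.31 0 0 0;0 0.37 -0.46 0 0 0;0 0.5 -0.62 0 0 0;0 0.5 -0.62 0 0 0;0 0.5 -0.62 0 0 0;0 0.5 -0.62 0 0 0'
python3 - <<'E'
from h import *
go(.4393,.3963,.062)
im,d=vision.camera("scene")
cv2.imwrite("pics/scene3.png",cv2.resize(im[160:280,260:420],(800,600)))
E
```

```text
time: 4.8
ee_pos: [0.4387, 0.3934, 0.1068]
eef_rot: [0.107, 0.699, -0.108, 0.699]
ft_force: [0.0, -1.2, -2.5]
width: 0.0438
row [ 0.179  0.012 -0.001] [0. 0. 0.]  mm 44.0 deg 0.0
```

View pics/scene3.png

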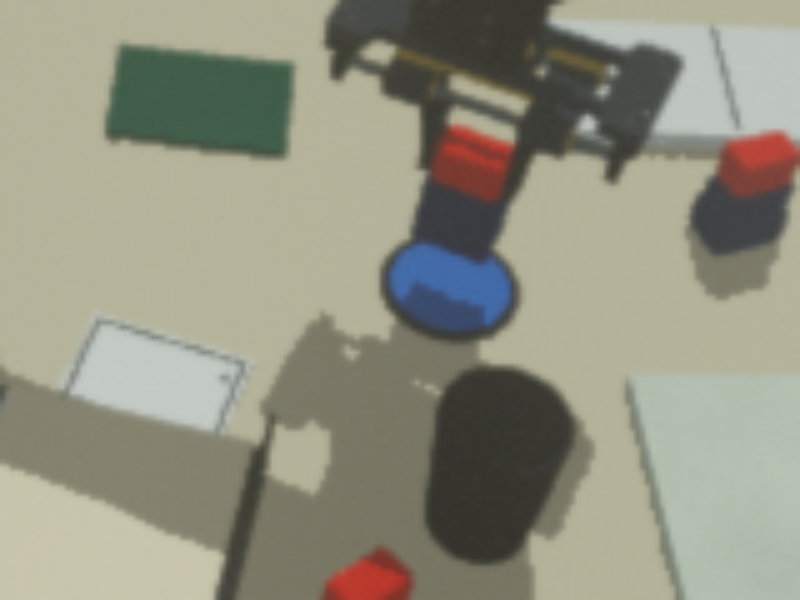

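The stamp hangs upright over the coaster (460,190 above 450,285). Now I'll lower it.

```bash
python3 -m pendant '0.06 0.01 0 0 0 0;0.12 0.01 0 0 0 0;0.165 0.01 0 0 0 0;0.18 0.01 0 0 0 0;0.187 0.01 0 0 0 0;0.187 0.01 0 0 0 0;0.187 0.01 0 0 0 0'; python3 -m pendant '0.006 0 0 0 0 0;0.006 0 0 0 0 0'
```

```text
time: 5.55
ee_pos: [0.4388, 0.3974, 0.0613]
eef_rot: [0.107, 0.699, -0.107, 0.699]
ft_force: [0.0, 0.4, -1.3]
width: 0.0436
time: 5.75
ee_pos: [0.4387, 0.3972, 0.0594]
eef_rot: [0.107, 0.699, -0.107, 0.699]
ft_force: [0.4, 0.4, -1.7]
width: 0.044
```

```bash
python3 -m pendant '0.004 0 0 0 0 0;0.004 0 0 0 0 0'; python3 -m pendant '0.004 0 0 0 0 0;0.004 0 0 0 0 0';python3 -m pendant '0.004 0 0 0 0 0;0.004 0 0 0 0 0'
```

```text
time: 5.95
ee_pos: [0.4388, 0.3972, 0.0592]
eef_rot: [0.107, 0.699, -0.107, 0.699]
ft_force: [-1.7, -2.6, 7.0]
width: 0.0432
time: 6.15
ee_pos: [0.4388, 0.3972, 0.0591]
eef_rot: [0.107, 0.699, -0.107, 0.699]
ft_force: [-4.6, -5.9, 16.7]
width: 0.0439
time: 6.35
ee_pos: [0.4391, 0.3973, 0.0589]
eef_rot: [0.107, 0.698, -0.107, 0.7]
ft_force: [-7.0, -9.2, 24.8]
width: 0.0439
```

```bash
python3 -m pendant '-0.01 0 0 0 0 0;-0.01 0 0 0 0 0'; python3 -m pendant '0 0 0 0 0 0;0 0 0 0 0 0;0 0 0 0 0 0;0 0 0 0 0 0' 1; python3 -m pendant '-0.1 0 0 0 0 0;-0.25 0 0 0 0 0;-0.4 0 0 0 0 0;-0.4 0 0 0 0 0'
python3 - <<'E'
from h import *
go(.50,.23,.15,80)
im,d=vision.camera("scene"); P=cloud("scene",d)
hsv=cv2.cvtColor(im,cv2.COLOR_BGR2HSV);m=((hsv[...,0]<8)|(hsv[...,0]>172))&(hsv[...,1]>150)&(P[...,2]>.077)
w=m&(abs(P[...,0]-.44)<.08)&(abs(P[...,1]-.4)<.08); print(w.sum(),np.median(P[w],0))
np.savez("pics/s4.npz",im=im,d=d)
E
```

```text
time: 6.55
ee_pos: [0.4388, 0.3973, 0.0592]
eef_rot: [0.107, 0.699, -0.107, 0.699]
ft_force: [-0.4, 0.0, -1.5]
width: 0.0439
time: 6.95
ee_pos: [0.4386, 0.3971, 0.0586]
eef_rot: [0.107, 0.699, -0.107, 0.699]
ft_force: [-0.8, -0.2, -0.9]
width: 0.068
time: 7.35
ee_pos: [0.44, 0.3994, 0.1639]
eef_rot: [0.109, 0.697, -0.105, 0.701]
ft_force: [0.1, 0.5, -0.6]
width: 0.0866
row [ 0.054 -0.575  0.431] [-0.086  0.003 -0.004]  mm 180.0 deg 7.4
85 [0.44349584 0.39615044 0.08458349]
```

```bash
cat > pl.py <<'E'
from h import *
def plate(n,c,rad=.16,im=None,z=.0025):
    if im is None: im,d=vision.camera(n)
    u,v=np.meshgrid(np.arange(512),np.arange(384)); K,M,t=cal(n)
    big=cv2.resize(im,None,fx=4,fy=4,interpolation=cv2.INTER_CUBIC)
    hsv=cv2.cvtColor(big,cv2.COLOR_BGR2HSV); m=(hsv[...,1]<45)&(hsv[...,2]>115)
    uv=proj(n,[*c,z]); yy,xx=np.mgrid[:1536,:2048]; m&=np.hypot((xx-1.5)/4-uv[0],(yy-1.5)/4-uv[1])<rad*K[0,0]/1.2
    m=cv2.morphologyEx(m.astype(np.uint8),cv2.MORPH_CLOSE,np.ones((9,9)))
    nn,l,st,cc=cv2.connectedComponentsWithStats(m); i=1+np.argmax(st[1:,4])
    cn=max(cv2.findContours((l==i).astype(np.uint8),0,1)[0],key=cv2.contourArea)[:,0]
    g=np.array([ray(n,(a-1.5)/4,(b-1.5)/4,z)[:2]*1000 for a,b in cn])
    big[l==i]=big[l==i]//2+np.array([0,100,0],np.uint8)
    return g,big,uv
def lines(g,yaw):
    "edge offsets in plate axes: min/max along x,y"
    a=np.radians(yaw); A=np.array([[np.cos(a),np.sin(a)],[-np.sin(a),np.cos(a)]]); q=g@A.T
    return q,A
E
python3 - <<'E'
from pl import *
for n in("top","scene"):
    im=np.load("pics/s4.npz")['im'] if n=="scene" else None
    g,big,uv=plate(n,(.55,.22),im=im)
    rr=cv2.minAreaRect(g.astype(np.float32)); print(n,rr,cv2.boxPoints(rr).round().tolist())
    x,y=(uv*4).astype(int); cv2.imwrite(f"pics/pl_{n}.png",cv2.resize(big[max(0,y-200):y+200,max(0,x-250):x+250],(400,320)))
a=cv2.imread("pics/pl_top.png");b=cv2.imread("pics/pl_scene.png");cv2.imwrite("pics/pl.png",np.hstack([a,b]))
E
```

```text
top ((556.31591796875, 221.26358032226562), (110.4696044921875, 89.67332458496094), 80.12313079833984) [[503.0, 175.0], [591.0, 159.0], [610.0, 268.0], [522.0, 283.0]]
scene ((531.7431640625, 215.66680908203125), (356.0460205078125, 436.1188659667969), 86.54167938232422) [[303.0, 51.0], [739.0, 25.0], [760.0, 380.0], [325.0, 407.0]]
```

View pics/pl.png

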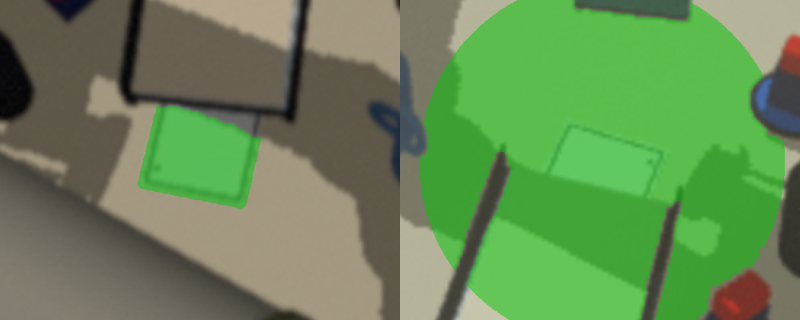

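```bash
python3 - <<'E'
from h import *
go(.547,.223,.15,80); go(.547,.223,.03,80)
E
```

```text
row [ 0.037 -0.536  0.621] [-0.086  0.001 -0.001]  mm 205.0 deg 7.4
row [ 0.517 -0.537  0.621] [-0.086  0.001 -0.001]  mm 242.0 deg 7.4
```

```bash
python3 -m pendant '0.04 -0.54 0.62 -0.086 0 0;0.04 -0.54 0.62 -0.086 0 0;0.04 -0.54 0.62 -0.086 0 0;0.04 -0.54 0.62 -0.086 0 0;0.04 -0.54 0.62 -0.086 0 0;0.2 -0.54 0.62 -0.086 0 0;0.4 -0.54 0.62 -0.086 0 0;0.52 -0.54 0.62 -0.086 0 0' 0.38; python3 -m pendant '0 0 0 0 0 0;0 0 0 0 0 0'
python3 - <<'E'
from h import *
go(.547,.223,.006,80)
E
```

```text
time: 8.25
ee_pos: [0.5438, 0.2207, 0.0241]
eef_rot: [0.061, 0.706, -0.063, 0.703]
ft_force: [0.5, 0.5, 0.3]
width: 0.06
time: 8.45
ee_pos: [0.5456, 0.2223, 0.0287]
eef_rot: [0.062, 0.705, -0.062, 0.704]
ft_force: [0.3, 0.2, 0.3]
width: 0.06
row [0.091 0.004 0.005] [ 0.    -0.001  0.   ]  mm 22.0 deg 0.1
```

```bash
python3 -m pendant '0.05 0 0.005 0 0 0;0.092 0 0.005 0 0 0;0.092 0 0.005 0 0 0;0.092 0 0.005 0 0 0'; for i in 1; do :; done; python3 -m pendant '0.006 0 0 0 0 0;0.006 0 0 0 0 0';python3 -m pendant '0.006 0 0 0 0 0;0.006 0 0 0 0 0';python3 -m pendant '0.004 0 0 0 0 0;0.004 0 0 0 0 0'
```

```text
time: 8.85
ee_pos: [0.5474, 0.2217, 0.0059]
eef_rot: [0.062, 0.704, -0.062, 0.704]
ft_force: [-0.2, -1.1, -0.7]
width: 0.0601
time: 9.05
ee_pos: [0.5475, 0.2218, 0.0045]
eef_rot: [0.062, 0.704, -0.062, 0.705]
ft_force: [0.3, 0.1, 0.1]
width: 0.0602
time: 9.25
ee_pos: [0.5476, 0.2218, 0.0031]
eef_rot: [0.062, 0.704, -0.062, 0.705]
ft_force: [0.2, -0.4, 1.4]
width: 0.0599
time: 9.45
ee_pos: [0.5482, 0.2222, 0.003]
eef_rot: [0.062, 0.704, -0.062, 0.705]
ft_force: [-1.1, -0.8, 11.1]
width: 0.06
```

```bash
python3 -m pendant '0.001 0 -0.03 0 0 0;0.001 0 -0.08 0 0 0;0.001 0 -0.14 0 0 0;0.001 0 -0.2 0 0 0;0.001 0 -0.26 0 0 0;0.001 0 -0.3 0 0 0;0.001 0 -0.3 0 0 0'
python3 - <<'E'
from pl import *
im,d=vision.camera("scene"); cv2.imwrite("pics/s5.png",cv2.resize(im[150:300,180:400],(800,545)))
E
```

```text
time: 10.15
ee_pos: [0.4735, 0.2359, 0.003]
eef_rot: [0.062, 0.704, -0.061, 0.705]
ft_force: [-1.6, 1.4, 12.4]
width: 0.0603
```

View pics/s5.png

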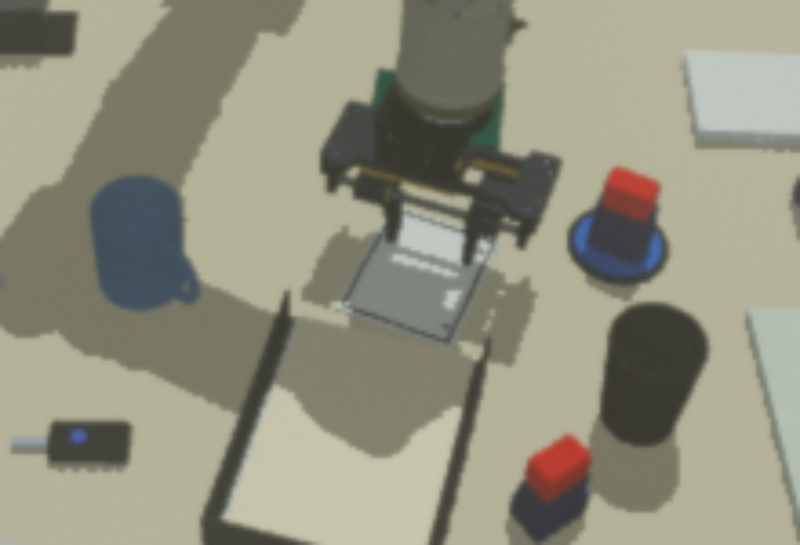

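The plate has come almost out from under the tray, with its far edge at (345,305)–(448,340), and it followed the tips without slipping. The stamp stands on the coaster at (620,215). Next I'll pull it clear and go round the mug.

```bash
python3 -m pendant '0 -0.04 -0.07 -0.01 0 0;0 -0.08 -0.13 -0.02 0 0;0 -0.13 -0.176 -0.03 0 0;0 -0.2 -0.175 -0.04 0 0;0 -0.27 -0.172 -0.05 0 0;0 -0.34 -0.169 -0.062 0 0;0 -0.42 -0.165 -0.062 0 0;0 -0.5 -0.162 -0.062 0 0'
python3 - <<'E'
from h import *
go(.412,-.03,.003,85.3)
E
```

```text
time: 11.0
ee_pos: [0.4136, 0.1191, 0.0029]
eef_rot: [0.029, 0.705, -0.028, 0.708]
ft_force: [0.3, 2.1, 13.0]
width: 0.06
row [-0.001 -0.595  0.042] [ 0.001  0.002 -0.001]  mm 149.0 deg 0.2
```

```bash
python3 -m pendant '0 -0.07 0.005 0 0 0;0 -0.15 0.01 0 0 0;0 -0.22 0.015 0 0 0;0 -0.3 0.02 0 0 0;0 -0.37 0.025 0 0 0;0 -0.45 0.03 0 0 0;0 -0.52 0.036 0 0 0;0 -0.6 0.042 0 0 0'
python3 - <<'E'
from h import *
go(.42,-.19,.003,85.3)
im,d=vision.camera("scene"); cv2.imwrite("pics/s6.png",cv2.resize(im[130:280,100:320],(800,545)))
E
```

```text
time: 11.8
ee_pos: [0.412, -0.0318, 0.0029]
eef_rot: [0.029, 0.705, -0.029, 0.708]
ft_force: [-0.4, 3.1, 13.3]
width: 0.0602
row [-0.    -0.628  0.083] [ 0.001  0.002 -0.   ]  mm 158.0 deg 0.2
```

View pics/s6.png

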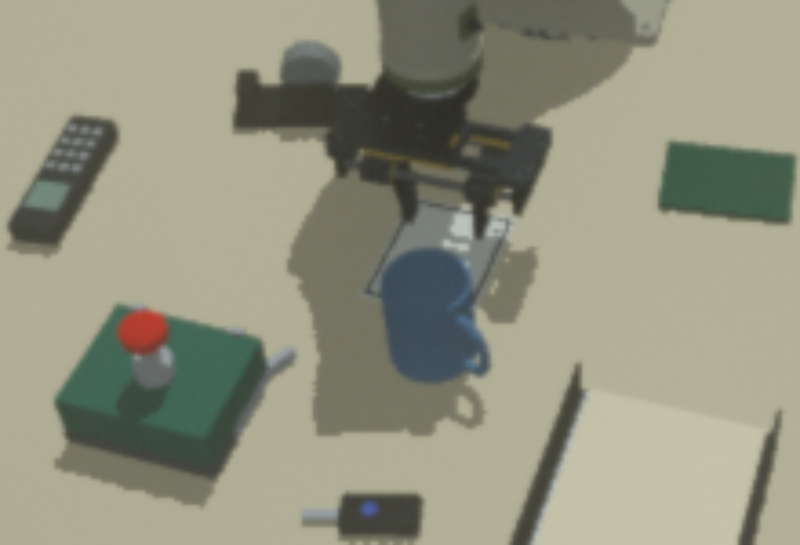

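The plate is in front of the mug at (435,255), and the mug hasn't moved. Carrying on to the press axis.

```bash
python3 -m pendant '0 -0.07 0.005 0 0 0;0 -0.15 0.01 0 0 0;0 -0.22 0.02 0 0 0;0 -0.3 0.03 0 0 0;0 -0.37 0.04 0 0 0;0 -0.45 0.055 0 0 0;0 -0.52 0.07 0 0 0;0 -0.6 0.083 0 0 0'
python3 - <<'E'
from pl import *
g,big,uv=plate("top",(.45,-.18)); rr=cv2.minAreaRect(g.astype(np.float32)); print(rr,cv2.boxPoints(rr).round().tolist())
im=cv2.resize(big,(512,384),interpolation=cv2.INTER_AREA); cv2.imwrite("pics/t7.png",cv2.resize(big[350:1050,1100:1900],(800,700))[:600])
E
```

```text
time: 12.65
ee_pos: [0.4203, -0.1835, 0.0029]
eef_rot: [0.028, 0.705, -0.029, 0.708]
ft_force: [0.9, 1.7, 13.9]
width: 0.0597
((457.1016845703125, -248.5652313232422), (10.473184585571289, 58.249267578125), 81.27943420410156) [[428.0, -249.0], [485.0, -258.0], [487.0, -248.0], [429.0, -239.0]]
```

View pics/t7.png

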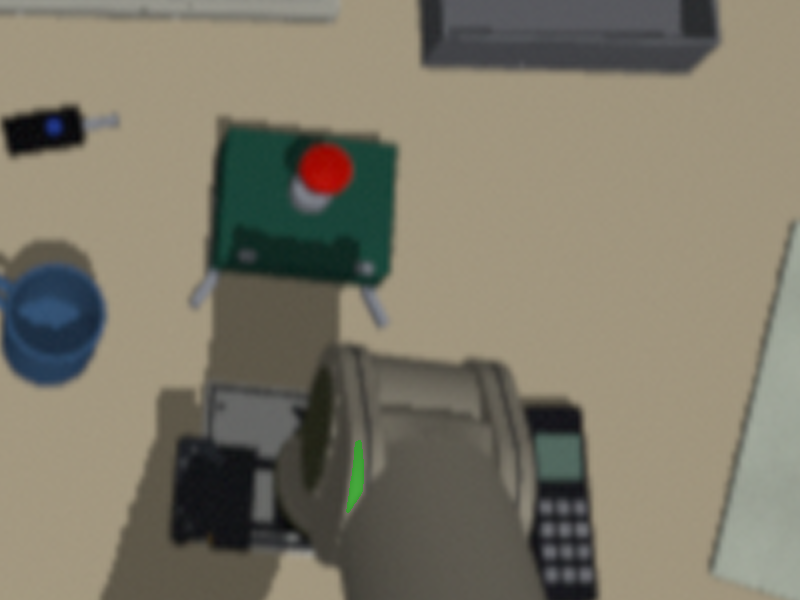

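```bash
python3 - <<'E'
from pl import *
f=lambda a,b,z:(ray("top",(1100+a-1.5)/4,(350+b-1.5)/4,z)[:2]*1000).round(1)
print("corner",f(208,384,.0025),"front",f(300,397,.0025)); print("tips",f(194,302,.012),f(383,325,.012))
print("mouthguide roots",f(215,272,.012),f(362,288,.012),"knob",f(327,170,.115))
im,d=vision.camera("scene"); cv2.imwrite("pics/s8.png",cv2.resize(im[140:290,100:300],(800,600)))
np.savez("pics/s8.npz",im=im)
E
```

```text
corner [ 527.6 -133. ] front [ 519.2 -205.4]
tips [ 591.8 -120.8] [ 577.2 -269.9]
mouthguide roots [ 617.  -137.6] [ 607.1 -254.2] knob [ 667.1 -203.1]
```

View pics/s8.png

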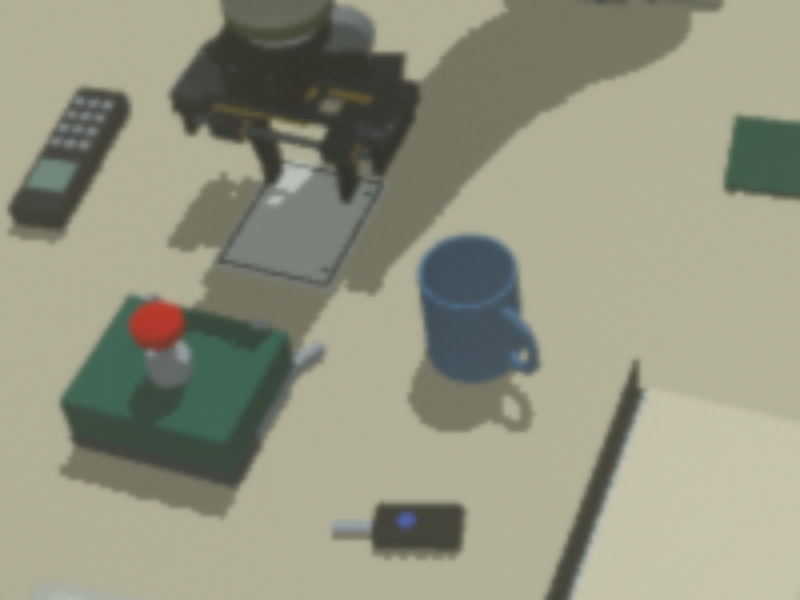

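```bash
python3 - <<'E'
from pl import *
f=lambda a,b,z:(ray("scene",100+(a+.5)/4-.5,140+(b+.5)/4-.5,z)[:2]*1000).round(1)
print("front",f(218,264,.0025),f(330,287,.0025),"rearL",f(381,183,.0025)); print("tip",f(321,348,.012),"knob",f(158,320,.115))
print("mug",f(470,265,.09))
# refine: front edge by white-mask against desk: S map edge
E
```

```text
front [ 519.8 -233.6] [ 524.8 -135.6] rearL [ 403.1 -130.7]
tip [ 593.9 -118.5] knob [ 669.8 -200.1]
mug [552.6  -4.3]
```

The plate lies squarely ahead of the mouth, with its front edge at (218,264)–(330,287). It's within about 3 mm of the press axis, so I'll push it in.

```bash
python3 -m pendant '0 -0.002 0.05 0 0 0;0 -0.004 0.12 0 0 0;0 -0.006 0.18 0 0 0;0 -0.006 0.25 0 0 0;0 -0.006 0.31 0 0 0;0 -0.006 0.37 0 0 0;0 -0.006 0.4 0 0 0'; python3 -m pendant '0 0 0.04 0 0 0;0 0 0.08 0 0 0;0 0 0.12 0 0 0;0 0 0.16 0 0 0'
python3 - <<'E'
from h import *
im,d=vision.camera("scene"); cv2.imwrite("pics/s9.png",cv2.resize(im[140:290,100:300],(800,600)))
print(r.read_state()['ft_force'])
E
```

```text
time: 13.45
ee_pos: [0.5202, -0.1928, 0.003]
eef_rot: [0.029, 0.706, -0.029, 0.707]
ft_force: [-3.3, 0.6, 14.7]
width: 0.0601
time: 13.85
ee_pos: [0.5592, -0.1963, 0.003]
eef_rot: [0.029, 0.706, -0.029, 0.707]
ft_force: [-2.3, 0.1, 12.7]
width: 0.0599
[ 0.41576563 -0.30617661  9.37874314]
```

View pics/s9.png

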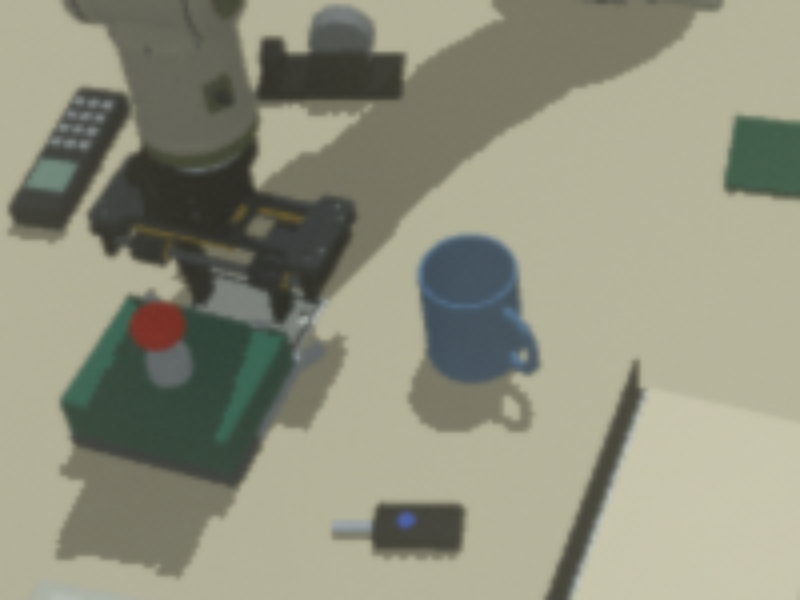

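The plate's front is under the hood, and there's no side force. The remaining 20–25 mm go in small steps while I watch the force.

```bash
python3 -m pendant '0.001 0 0.02 0 0 0;0.001 0 0.04 0 0 0;0.001 0 0.06 0 0 0;0.001 0 0.06 0 0 0'; python3 -m pendant '0 0 0.01 0 0 0;0 0 0.02 0 0 0;0 0 0.02 0 0 0';python3 -m pendant '0 0 0.01 0 0 0;0 0 0.02 0 0 0;0 0 0.02 0 0 0'
```

```text
time: 14.3
ee_pos: [0.5748, -0.1976, 0.003]
eef_rot: [0.029, 0.705, -0.029, 0.708]
ft_force: [0.6, -0.9, 10.2]
width: 0.0602
time: 14.6
ee_pos: [0.5785, -0.1979, 0.003]
eef_rot: [0.029, 0.706, -0.029, 0.707]
ft_force: [-5.5, -0.4, 15.7]
width: 0.0602
time: 14.9
ee_pos: [0.5835, -0.1984, 0.003]
eef_rot: [0.029, 0.706, -0.029, 0.707]
ft_force: [-4.3, 0.4, 15.0]
width: 0.06
```

```bash
python3 -m pendant '0 0 0.008 0 0 0;0 0 0.008 0 0 0'; python3 -m pendant '0 0 0.008 0 0 0;0 0 0.008 0 0 0';python3 -m pendant '0 0 0.008 0 0 0;0 0 0.008 0 0 0'
python3 - <<'E'
from h import *
im,d=vision.camera("top"); cv2.imwrite("pics/t10.png",cv2.resize(im[105:205,290:420],(780,600),interpolation=cv2.INTER_CUBIC))
E
```

```text
time: 15.1
ee_pos: [0.5854, -0.1985, 0.003]
eef_rot: [0.029, 0.706, -0.029, 0.707]
ft_force: [-5.1, -0.1, 16.4]
width: 0.0602
time: 15.3
ee_pos: [0.5873, -0.1987, 0.003]
eef_rot: [0.029, 0.706, -0.029, 0.707]
ft_force: [-6.3, -0.5, 15.7]
width: 0.0599
time: 15.5
ee_pos: [0.5893, -0.1988, 0.003]
eef_rot: [0.029, 0.706, -0.029, 0.707]
ft_force: [-6.8, -0.5, 15.7]
width: 0.0601
```

View pics/t10.png

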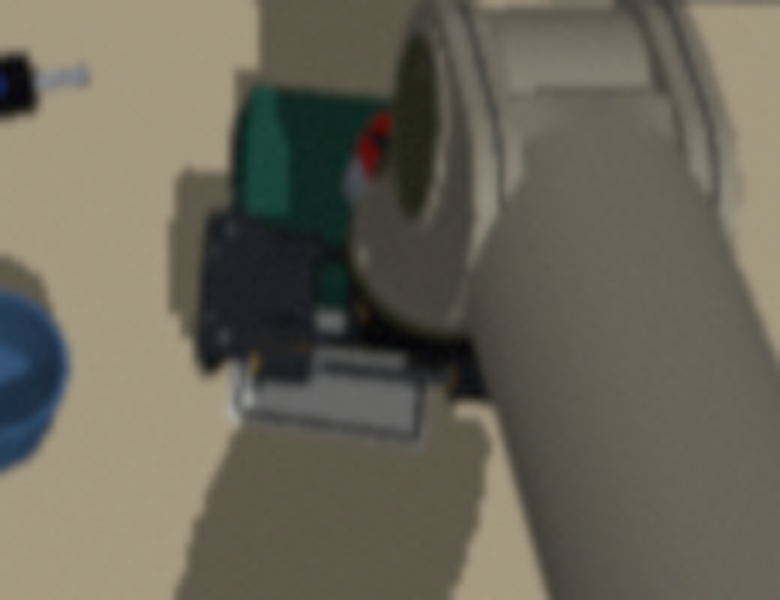

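```bash
python3 - <<'E'
from h import *
f=lambda a,b,z:(ray("top",290+(a+.5)/6-.5,105+(b+.5)/6-.5,z)[:2]*1000).round(1)
a,b=f(234,421,.0025),f(420,441,.0025); print(a,b,np.degrees(np.arctan2(*(a-b)[::-1]))-90,np.linalg.norm(a-b))
c=(a+b)/2+65*np.array([.996,-.084]); print(c)
for x in ((610.4,-197.6),(609,-198)):
  d=c-np.array(x); print(d@[.9965,-.084],d@[.084,.9965])
E
```

```text
[ 555.  -139.4] [ 547.  -237.4] -4.666858371438991 98.32598842625484
[ 615.74 -193.86]
5.007150000000034 4.175469999999984
6.36865000000001 4.691669999999988
```

```bash
python3 -m pendant '0.001 0 0.008 0 0 0;0.001 0 0.016 0 0 0;0.001 0 0.016 0 0 0'; python3 -m pendant '-0.02 0 0 0 0 0;-0.1 0 0 0 0 0;-0.25 0 0 0 0 0;-0.4 0 -0.1 0 0 0;-0.5 0 -0.3 0 0 0;-0.5 0 -0.5 0 0 0;-0.5 0 -0.5 0 0 0' -1
python3 - <<'E'
from pl import *
im,d=vision.camera("top"); np.savez("pics/t11.npz",im=im); a=cv2.resize(im[105:205,290:410],(480,400),interpolation=cv2.INTER_CUBIC)
im,d=vision.camera("scene"); b=cv2.resize(im[190:270,100:200],(320,256),interpolation=cv2.INTER_CUBIC)
o=np.zeros((400,800,3),np.uint8); o[:,:480]=a; o[:256,480:]=b; cv2.imwrite("pics/v11.png",o)
go(.667,-.203,.16)
E
```

```text
time: 15.85
ee_pos: [0.5934, -0.1992, 0.003]
eef_rot: [0.029, 0.706, -0.03, 0.707]
ft_force: [-6.1, -0.3, 17.7]
width: 0.0601
time: 16.55
ee_pos: [0.4629, -0.1886, 0.1256]
eef_rot: [0.029, 0.708, -0.03, 0.705]
ft_force: [0.2, 0.3, -0.5]
width: 0.012
row [-0.134  0.011  0.801] [0. 0. 0.]  mm 203.0 deg 0.0
```

```bash
python3 - <<'E'
from pl import *
im=np.load("pics/t11.npz")['im']
g=np.float32([[0]]); K,M,t=cal("top"); a=np.radians(-4.9); ex=np.array([np.cos(a),np.sin(a)]); ey=np.array([-ex[1],ex[0]]); O=np.array([.610,-.198])
xs=np.arange(-90,6,3); ys=np.arange(-72,73,6)
for ch,nm in((1,"S"),(2,"V")):
    hsv=cv2.cvtColor(im,cv2.COLOR_BGR2HSV)[...,ch]
    uv=np.array([[proj("top",[*(O+x/1000*ex+y/1000*ey),.0025]) for y in ys] for x in xs],np.float32)
    s=cv2.remap(hsv,uv[...,0],uv[...,1],cv2.INTER_LINEAR)
    print(nm,"cols y",list(ys))
    for x,row in zip(xs,s): print("%4d"%x," ".join("%3d"%k for k in row))
E
```

```text
S cols y [np.int64(-72), np.int64(-66), np.int64(-60), np.int64(-54), np.int64(-48), np.int64(-42), np.int64(-36), np.int64(-30), np.int64(-24), np.int64(-18), np.int64(-12), np.int64(-6), np.int64(0), np.int64(6), np.int64(12), np.int64(18), np.int64(24), np.int64(30), np.int64(36), np.int64(42), np.int64(48), np.int64(54), np.int64(60), np.int64(66), np.int64(72)]
 -90  41  40  38  40  38  66  61  58  47  48  28  39  55  53  58  50  41  42  46  40  40  36  56  55  58
 -87  41  41  35  38  38  59  79  60  51  40  37  42  57  56  58  48  28  49  44  40  44  35  55  57  58
 -84  41  38  41  41  39  49  73  39  56  30  42  45  57  58  56  46  28  42  45  45  47  24  51  57  57
 -81  39  39  42  39  37  41  69  29  33  31  31  52  58  57  55  48  29  36  46  40  43  31  54  57  57
 -78  38  39  39  36  38  37  63  46  41  30  33  60  58  58  56  50  25  45  45  37  41  24  50  57  57
 -75  35  36  38  38  37  37  55  78 104  92  62  75  58  57  56  49  27  47  48  41  39  19  51  56  57
 -72  36  39  39  35  36  39  51  91 121 104  95  94  60  51  53  40  36  45  42  40  32  15  52  57 
[... 5657 characters left out ...]
03 103 103 102 102 102 103 102 102 103 102 103 102  81  80  92  81  81
 -12  35  37  39  52  77  78 102 103 102 103 102 103 102 102 103 103 102 103 101 102  80  81  90  79  83
  -9  36  36  38  58  78  80 102 103 102 102 103 102 102 102 103 103 102 103 103 102  81  84  87  80  87
  -6  35  35  37  68  80  81 102 103 102 102 103 102 103 102 103 102 102 102 103 102  85  87  83  80  91
  -3  36  35  34  68  81  82 102 102 103 102 102 102 102 103 102 102 102 102 102 102  86  88  81  82  92
   0  35  35  30  59  79  80 100 100 100 100 100 100 100 100 100 100 100 100 100 100  84  85  79  83  93
   3  34  35  28  46  71  75  92  92  90  88  92  92  91  90  89  92  92  92  89  88  74  75  73  82  93
```

```bash
python3 -m pendant '-0.13 0 0 0 0 0;-0.15 0.01 0.15 0 0 0;-0.15 0.01 0.35 0 0 0;-0.15 0.01 0.55 0 0 0;-0.15 0.01 0.75 0 0 0;-0.13 0.015 0.805 0 0 0;-0.13 0.015 0.805 0 0 0;-0.13 0.015 0.805 0 0 0' -1
python3 - <<'E'
from pl import *
im,d=vision.camera("top")
a=np.radians(-4.9); ex=np.array([np.cos(a),np.sin(a)]); ey=np.array([-ex[1],ex[0]]); O=np.array([.610,-.198])
V=cv2.cvtColor(im,cv2.COLOR_BGR2HSV)[...,1]
xs=np.arange(-84,-20,3); ys=np.arange(-66,72,6)
uv=np.array([[proj("top",[*(O+x/1000*ex+y/1000*ey),.0025]) for y in ys] for x in xs],np.float32)
s=cv2.remap(V,uv[...,0],uv[...,1],cv2.INTER_LINEAR)
print(" ".join("%3d"%k for k in ys))
for x,row in zip(xs,s): print("%4d"%x," ".join("%3d"%k for k in row))
go(.668,-.202,.12)
E
```

```text
time: 17.45
ee_pos: [0.6695, -0.2005, 0.1575]
eef_rot: [0.029, 0.707, -0.028, 0.706]
ft_force: [-0.3, -0.3, -0.4]
width: 0.0002
-66 -60 -54 -48 -42 -36 -30 -24 -18 -12  -6   0   6  12  18  24  30  36  42  48  54  60  66
 -84  55  58  56  55  56  56  56  56  56  56  57  56  56  57  56  56  57  56  56  56  55  56  57
 -81  56  57  56  56  56  56  57  57  56  57  57  56  56  58  55  56  56  57  56  56  57  58  57
 -78  57  57  56  56  55  57  56  54  56  57  57  56  57  57  55  58  56  56  56  56  58  58  56
 -75  58  58  57  57  55  57  56  57  56  56  56  56  56  55  56  57  55  58  57  57  58  56  54
 -72  57  58  57  57  56  56  56  56  54  56  56  56  56  56  55  57  56  56  56  57  57  56  55
 -69  56  57  55  55  55  55  54  55  56  54  55  55  55  56  57  56  56  56  56  56  56  57  57
 -66  56  56  54  50  46  45  47  47  49  49  49  50  50  51  54  51  53  52  54  55  54  56  57
 -63  58  56  55  42  29  28  30  33  32  33  36  36  38  37  43  41  43  42  44  48  45  55  56
 -60  56  55  56  34  10   7  13  16  15  17  20  17  20  21  22  22  25  27  28  31  30  50  57
 -57  5
[... 608 characters left out ...]
  4   3   3   2   3   5   4   4   2   2   2   3   2  13  49  55
 -36  56  58  54  23   4   4   3   2   1   2   3   1   3   2   3   2   2   2   5   1  12  49  54
 -33  56  56  55  22   4   3   2   3   3   4   4   1   4   2   1   1   1   2   0   3  10  49  54
 -30  55  55  57  21   1   2   3   4   2   2   3   2   3   2   1   2   2   2   2   1   8  51  53
 -27  55  56  56  25   5   2   2   4   2   2   5   3   3   2   3   4   3   4   2   5   9  51  52
 -24  54  54  54  28   6   4   3   3   4   4   5   4   4   2   5   2   5   4   2   1  14  50  46
 -21  51  54  55  29   4   5   2   3   3   3   2   3   3   3   4   2   5   3   2   3  16  50  35
row [ 0.153 -0.005 -0.004] [0. 0. 0.]  mm 38.0 deg 0.0
```

```bash
python3 - <<'E'
from pl import *
im=np.load("pics/top0.npz")['im']
a=np.radians(-4.9); ex=np.array([np.cos(a),np.sin(a)]); ey=np.array([-ex[1],ex[0]]); O=np.array([.610,-.198])
H=cv2.cvtColor(im,cv2.COLOR_BGR2HSV); S=H[...,1]
def prof(z,xs,ys,ch=S):
    uv=np.array([[proj("top",[*(O+x/1000*ex+y/1000*ey),z]) for y in ys] for x in xs],np.float32)
    return cv2.remap(ch,uv[...,0],uv[...,1],cv2.INTER_LINEAR).astype(float)
xs=np.arange(-27,-3,3); 
for sg in(1,-1):
    ys=sg*np.arange(50,92,1); s=prof(.012,xs,ys); w=np.clip(np.median(s)-s-6,0,None)
    print("guide",[(int(x),round(float((w[i]*ys).sum()/w[i].sum()),1)) for i,x in enumerate(xs)])
# hood edges: saturation half crossing
xs=np.arange(20,100,10); ys=np.arange(-90,91,1); s=prof(.055,xs,ys)
for i,x in enumerate(xs):
    m=np.where(s[i]>105)[0]; print("hood x",x,ys[m[0]],ys[m[-1]])
xs=np.arange(-30,130,1); ys=np.arange(-60,61,15); s=prof(.055,xs,ys)
for j,y in enumerate(ys):
    m=np.where(s[:,j]>105)[0]; print("hood y",y,xs[m[0]],xs[m[-1]])
E
```

```text
guide [(-27, 74.3), (-24, 73.5), (-21, 72.2), (-18, 70.9), (-15, 69.4), (-12, 67.5), (-9, 65.8), (-6, 64.2)]
guide [(-27, -72.8), (-24, -72.9), (-21, -72.1), (-18, -70.6), (-15, -68.8), (-12, -67.2), (-9, -65.3), (-6, -63.7)]
hood x 20 -63 68
hood x 30 -63 69
hood x 40 -63 69
hood x 50 -64 69
hood x 60 -63 69
hood x 70 -63 69
hood x 80 -63 69
hood x 90 -62 68
hood y -60 1 104
hood y -45 -6 105
hood y -30 -5 105
hood y -15 -5 104
hood y 0 -5 101
hood y 15 -6 105
hood y 30 -5 105
hood y 45 -5 106
hood y 60 -5 105
```

```bash
python3 -m pendant '0.06 0 0 0 0 0;0.12 0 0 0 0 0;0.16 0 0 0 0 0;0.17 0 0 0 0 0'; python3 -m pendant '0.016 0 0 0 0 0;0.032 0 0 0 0 0;0.048 0 0 0 0 0;0.056 0 0 0 0 0;0.056 0 0 0 0 0'; python3 -m pendant '0.012 0 0 0 0 0;0.012 0 0 0 0 0'
```

```text
time: 17.9
ee_pos: [0.6679, -0.2015, 0.1141]
eef_rot: [0.029, 0.707, -0.029, 0.706]
ft_force: [-0.9, -0.3, 1.9]
width: 0.0005
time: 18.4
ee_pos: [0.6691, -0.2014, 0.1024]
eef_rot: [0.029, 0.706, -0.029, 0.707]
ft_force: [-3.5, -0.1, 7.2]
width: 0.0008
time: 18.6
ee_pos: [0.6693, -0.2014, 0.0996]
eef_rot: [0.029, 0.706, -0.029, 0.707]
ft_force: [-3.7, -1.0, 6.9]
width: 0.0003
```

```bash
python3 -m pendant '0.008 0 0 0 0 0;0.008 0 0 0 0 0'; python3 -m pendant '0.008 0 0 0 0 0;0.008 0 0 0 0 0'; python3 -m pendant '0.006 0 0 0 0 0;0.006 0 0 0 0 0;0.006 0 0 0 0 0'
```

```text
time: 18.8
ee_pos: [0.6693, -0.2014, 0.0978]
eef_rot: [0.029, 0.706, -0.029, 0.707]
ft_force: [-4.5, 0.1, 9.1]
width: 0.0003
time: 19.0
ee_pos: [0.6694, -0.2014, 0.0975]
eef_rot: [0.029, 0.706, -0.029, 0.707]
ft_force: [-9.5, 0.2, 18.0]
width: 0.0005
time: 19.3
ee_pos: [0.6695, -0.2014, 0.0974]
eef_rot: [0.028, 0.706, -0.03, 0.707]
ft_force: [-13.8, 1.0, 26.9]
width: 0.0005
```

The knob hit its hard stop at z = 0.0975 and the force rose to 27 N, so it's fully down. I'll release it, back off, and check the plate's squareness and the stamp.

```bash
python3 -m pendant '-0.05 0 0 0 0 0;-0.15 0 0 0 0 0;-0.35 0 0 0 0 0;-0.5 0 0 0 0 0;-0.6 0 -0.2 0 0 0;-0.6 0 -0.4 0 0 0;-0.6 0 -0.6 0 0 0;-0.6 0 -0.8 0 0 0'; python3 -m pendant '0 -0.2 -0.1 0 0 0;0 -0.4 -0.1 0 0 0;0 -0.6 -0.1 0 0 0;0 -0.8 -0.1 0 0 0;0 -0.8 -0.1 0 0 0'
cat > ck.py <<'E'
from pl import *
a=np.radians(-4.9); ex=np.array([np.cos(a),np.sin(a)]); ey=np.array([-ex[1],ex[0]]); O=np.array([.610,-.198])
def prof(n,im,z,xs,ys):
    uv=np.array([[proj(n,[*(O+x/1000*ex+y/1000*ey),z]) for y in ys] for x in xs],np.float32)
    return cv2.remap(im,uv[...,0],uv[...,1],cv2.INTER_CUBIC).astype(float)
def cross(v,t,l):  # first descending crossing below l
    i=np.where((v[:-1]>=l)&(v[1:]<l))[0]
    return np.nan if len(i)==0 else t[i[0]]+(v[i[0]]-l)/(v[i[0]]-v[i[0]+1])*(t[1]-t[0])
for n in("top","scene"):
    im,d=vision.camera(n); np.savez(f"pics/fin_{n}.npz",im=im,d=d); S=cv2.cvtColor(im,cv2.COLOR_BGR2HSV)[...,1]; P=cloud(n,d)
    xs=np.arange(-80,-44,1.); ys=np.arange(-42,49,6.); s=prof(n,S,.0025,xs,ys)
    e=np.array([cross(s[:,j],xs,30) for j in range(len(ys))]); print(n,"rear x",e.round(1)); k=np.isfinite(e)
    if k.sum()>4: b=np.polyfit(ys[k],e[k],1); print(" slope deg",np.degrees(b[0]),"mid",b[1])
    xs=np.arange(-56,-10 if n=="top" else -44,3.)
    for sg in(1,-1):
        ys=sg*np.arange(66,40,-1.); s=prof(n,S,.0025,xs,ys); e=np.array([cross(r_,ys,30) for r_ in s]); k=np.isfinite(e)
        print(" side",sg,e.round(1),np.degrees(np.polyfit(xs[k],e[k],1)[0]) if k.sum()>3 else "")
    hsv=cv2.cvtColor(im,cv2.COLOR_BGR2HSV);red=((hsv[...,0]<8)|(hsv[...,0]>172))&(hsv[...,1]>150)
    for nm,x,y in(("stamp",.44,.397),("knob",.668,-.202)):
        w=red&(np.hypot(P[...,0]-x,P[...,1]-y)<.06)&(P[...,2]>.05); zz=P[w][:,2].max() if w.any() else 0
        w&=P[...,2]>zz-.012; print(nm,w.sum(),np.median(P[w],0).round(4) if w.any() else "")
E
python3 ck.py
```

```text
time: 20.1
ee_pos: [0.4736, -0.1849, 0.2431]
eef_rot: [0.029, 0.706, -0.029, 0.707]
ft_force: [0.3, -0.3, 1.9]
width: 0.0008
time: 20.6
ee_pos: [0.4309, -0.3893, 0.2424]
eef_rot: [0.031, 0.707, -0.032, 0.706]
ft_force: [-0.2, 0.0, -0.3]
width: 0.0003
top rear x [-63.1 -63.1 -63.8 -62.  -62.4 -63.3 -62.  -62.2 -62.  -61.8 -61.  -61.2
 -61.  -61.1 -60.5 -60.3]
 slope deg 1.892929600116996 mid -62.025849673202586
 side 1 [57.5 57.8 57.8 57.6 57.2 57.1 57.1 57.3 57.2 57.3 57.2 56.9 56.5 56.6
 56.9 56.9] -1.2721807408420758
 side -1 [-48.  -47.9 -48.1 -48.4 -48.4 -48.4 -48.6 -49.2 -49.2 -49.4 -49.  -49.2
 -49.4 -49.1 -49.1 -49.4] -1.9089454021633994
stamp 120 [0.4385 0.3947 0.0833]
knob 124 [ 0.6693 -0.2018  0.1148]
scene rear x [-65.5 -65.8 -65.  -66.  -64.3 -66.2 -66.2 -65.  -65.8 -65.2 -65.  -65.2
 -65.2 -63.6 -64.2 -64. ]
 slope deg 0.928715903218616 mid -65.1944607843137
 side 1 [59.8 60.2 60.2 59.5] -1.6233804195372799
 side -1 [-48.7 -48.6 -49.  -49.2] -3.8197186342055143
stamp 74 [0.4412 0.3959 0.0843]
knob 105 [ 0.6729 -0.2     0.1151]
```

The knob is back up (0.115) and the stamp stands on the coaster. The plate stopped sliding while the tips slipped, so it is near or at the stop. It still reads about 1.6° off square and a few mm to +y, so I'll square it with one more push before sealing again.

```bash
python3 - <<'E'
from h import *
go(.575,-.195,.20,85.1); go(.575,-.195,.03,85.1)
E
```

```text
row [0.172 0.8   0.501] [ 0.001  0.    -0.001]  mm 239.0 deg 0.1
row [0.852 0.799 0.5  ] [ 0.001  0.    -0.001]  mm 317.0 deg 0.1
```

```bash
python3 -m pendant '0.17 0.2 0.12 0 0 0;0.17 0.4 0.25 0 0 0;0.17 0.6 0.38 0 0 0;0.17 0.8 0.5 0 0 0;0.17 0.8 0.5 0 0 0;0.37 0.8 0.5 0 0 0;0.57 0.8 0.5 0 0 0;0.75 0.8 0.5 0 0 0' 0.15; python3 -m pendant '0.1 0 0 0 0 0;0.1 0 0 0 0 0;0.1 0 0 0 0 0'
python3 - <<'E'
from h import *
go(.575,-.195,.0045,85.1)
E
```

```text
time: 21.5
ee_pos: [0.575, -0.1907, 0.0547]
eef_rot: [0.028, 0.706, -0.028, 0.707]
ft_force: [-0.2, -0.1, -1.1]
width: 0.0487
time: 21.8
ee_pos: [0.5755, -0.1919, 0.0323]
eef_rot: [0.028, 0.706, -0.028, 0.707]
ft_force: [0.1, 0.4, 0.5]
width: 0.0495
row [ 0.111 -0.012 -0.001] [ 0.004  0.001 -0.   ]  mm 27.0 deg 0.3
```

```bash
python3 -m pendant '0.06 -0.01 0 0 0 0;0.105 -0.01 0 0 0 0;0.113 -0.01 0 0 0 0;0.113 -0.01 0 0 0 0'; python3 -m pendant '0.005 0 0 0 0 0;0.005 0 0 0 0 0';python3 -m pendant '0.005 0 0 0 0 0;0.005 0 0 0 0 0'
```

```text
time: 22.2
ee_pos: [0.5748, -0.1961, 0.0031]
eef_rot: [0.029, 0.706, -0.029, 0.707]
ft_force: [0.2, -0.4, 0.0]
width: 0.05
time: 22.4
ee_pos: [0.5751, -0.1962, 0.003]
eef_rot: [0.029, 0.706, -0.029, 0.707]
ft_force: [-5.1, 0.6, 12.7]
width: 0.05
time: 22.6
ee_pos: [0.5753, -0.1963, 0.0029]
eef_rot: [0.028, 0.706, -0.03, 0.707]
ft_force: [-8.9, 2.0, 24.4]
width: 0.05
```

```bash
python3 -m pendant '-0.002 -0.003 -0.004 -0.009 0 0;-0.002 -0.006 -0.004 -0.02 0 0;-0.002 -0.006 -0.004 -0.02 0 0'; python3 -m pendant '0 0 0.008 0 0 0;0 0 0.016 0 0 0;0 0 0.016 0 0 0';python3 -m pendant '0 0 0.008 0 0 0;0 0 0.016 0 0 0;0 0 0.016 0 0 0';python3 -m pendant '0 0 0.008 0 0 0;0 0 0.016 0 0 0;0 0 0.016 0 0 0'
```

```text
time: 22.9
ee_pos: [0.5753, -0.1975, 0.003]
eef_rot: [0.018, 0.705, -0.018, 0.708]
ft_force: [-1.2, -0.0, 14.0]
width: 0.0502
time: 23.2
ee_pos: [0.5783, -0.1978, 0.003]
eef_rot: [0.018, 0.706, -0.019, 0.707]
ft_force: [-6.1, 0.3, 19.5]
width: 0.0502
time: 23.5
ee_pos: [0.5822, -0.1983, 0.003]
eef_rot: [0.018, 0.706, -0.019, 0.707]
ft_force: [-5.5, -0.5, 18.6]
width: 0.0498
time: 23.8
ee_pos: [0.5862, -0.1985, 0.0029]
eef_rot: [0.018, 0.706, -0.019, 0.707]
ft_force: [-6.0, -0.5, 19.3]
width: 0.05
```

```bash
python3 -m pendant '-0.02 0 0 0 0 0;-0.15 0 0 0 0 0;-0.35 0 0 0 0 0;-0.55 0 -0.15 0 0 0;-0.7 0 -0.3 0 0 0;-0.75 -0.2 -0.45 0 0 0;-0.75 -0.4 -0.45 0 0 0;-0.75 -0.6 -0.45 0 0 0' -1;  python3 -m pendant '0 -0.2 0 0.017 0 0;0 -0.25 0 0.017 0 0;0 -0.25 0 0.017 0 0'; python3 ck.py
```

```text
time: 24.6
ee_pos: [0.4662, -0.3261, 0.19]
eef_rot: [0.017, 0.706, -0.019, 0.707]
ft_force: [1.5, -0.7, 0.3]
width: 0.0014
time: 24.9
ee_pos: [0.463, -0.389, 0.1871]
eef_rot: [0.029, 0.707, -0.028, 0.706]
ft_force: [-0.1, 1.7, -0.4]
width: 0.0004
top rear x [-60.1 -59.7 -60.3 -60.6 -60.  -60.  -60.  -60.1 -59.8 -60.6 -60.6 -60.2
 -60.3 -59.8 -60.5 -60.4]
 slope deg -0.18446592878947365 mid -60.190787815126036
 side 1 [55.3 55.8 55.8 55.5 55.6 55.5 55.6 55.7 55.6 55.4 55.2 55.2 55.2 55.4
 55.8 56.2] 0.09336421276474012
 side -1 [-50.1 -50.5 -50.1 -50.4 -50.9 -50.5 -50.1 -49.8 -49.7 -49.7 -50.7 -50.8
 -51.  -51.6 -52.1 -51.7] -1.7921871960128062
stamp 121 [0.4382 0.3946 0.0833]
knob 121 [ 0.6696 -0.202   0.1143]
scene rear x [-61.8 -62.6 -62.8 -63.3 -64.  -63.8 -63.5 -64.5 -63.  -64.2 -63.3 -63.6
 -64.  -63.8 -64.2 -63.7]
 slope deg -0.8744159814578091 mid -63.45629901960782
 side 1 [57.6 57.  57.6 57.5] 0.5729577951309077
 side -1 [-50.6 -51.  -51.2 -51. ] -2.769296009798909
stamp 75 [0.4423 0.396  0.0845]
knob 108 [ 0.6732 -0.1992  0.115 ]
```

The plate is now square (0.2°) and about 2 mm further in, while the tips travelled 11 mm, so it is against the stop. Now to press the knob again.

```bash
python3 -c "
from h import *
go(.668,-.202,.157,85.1)"
```

```text
row [0.124 0.792 0.756] [ 0.006  0.    -0.001]  mm 275.0 deg 0.6
```

```bash
python3 -m pendant '0 0.15 0.15 0 0 0;0 0.3 0.3 0 0 0;0 0.45 0.45 0 0 0;0 0.62 0.6 0 0 0;0 0.79 0.756 0 0 0;0.12 0.79 0.756 0 0 0;0.12 0.79 0.756 0 0 0;0.12 0.79 0.756 0 0 0' -1; python3 -m pendant '0.06 0 0 0 0 0;0.12 0 0 0 0 0;0.16 0 0 0 0 0;0.17 0 0 0 0 0'; python3 -m pendant '0.016 0 0 0 0 0;0.032 0 0 0 0 0;0.048 0 0 0 0 0;0.064 0 0 0 0 0;0.07 0 0 0 0 0;0.07 0 0 0 0 0';  python3 -m pendant '0.01 0 0 0 0 0;0.01 0 0 0 0 0'
```

```text
time: 25.8
ee_pos: [0.6676, -0.2021, 0.1576]
eef_rot: [0.026, 0.707, -0.026, 0.706]
ft_force: [-0.4, -1.2, 0.8]
width: 0.0004
time: 26.2
ee_pos: [0.6666, -0.2053, 0.1136]
eef_rot: [0.028, 0.707, -0.028, 0.706]
ft_force: [-2.0, 0.0, 2.7]
width: 0.0005
time: 26.8
ee_pos: [0.6678, -0.205, 0.0984]
eef_rot: [0.027, 0.706, -0.028, 0.707]
ft_force: [-4.5, -1.3, 7.9]
width: 0.0008
time: 27.0
ee_pos: [0.6679, -0.205, 0.0975]
eef_rot: [0.027, 0.706, -0.028, 0.707]
ft_force: [-7.7, -0.6, 16.4]
width: 0.0008
```

Fully down at the hard stop, 16 N. I'll hold briefly, release, retreat and check.

```bash
python3 -m pendant '0.003 0 0 0 0 0;0.003 0 0 0 0 0;-0.05 0 0 0 0 0;-0.15 0 0 0 0 0;-0.35 0 0 0 0 0;-0.5 0 0 0 0 0;-0.6 0 -0.2 0 0 0;-0.6 0 -0.4 0 0 0'; python3 -m pendant '0 -0.1 -0.15 0 0 0;0 -0.3 -0.3 0 0 0;0 -0.5 -0.3 0 0 0;0 -0.7 -0.3 0 0 0;0 -0.7 -0.3 0 0 0;0 -0.7 -0.3 0 0 0'; python3 ck.py; python3 - <<'E'
from h import *
a=np.load("pics/scene0.npz");b=np.load("pics/fin_scene.npz"); Q=cloud("scene",b['d']);P=cloud("scene",a['d'])
for nm,x,y,z,rd in(("mug",.56,0,.06,.1),("penpot",.612,.418,.05,.07),("key",.734,0,.007,.08),("phone",.439,-.395,.015,.1),("tape",.274,-.2,.03,.1)):
    f=lambda P:np.median(P[(np.hypot(P[...,0]-x,P[...,1]-y)<rd)&(P[...,2]>z)&(P[...,2]<.11)],0).round(3); print(nm,f(P),f(Q))
print(r.read_state()['ft_force'])
E
```

```text
time: 27.8
ee_pos: [0.5748, -0.196, 0.2476]
eef_rot: [0.027, 0.705, -0.027, 0.709]
ft_force: [-0.2, -0.3, 0.9]
width: 0.0004
time: 28.4
ee_pos: [0.4844, -0.3677, 0.2443]
eef_rot: [0.029, 0.707, -0.028, 0.707]
ft_force: [0.2, 0.4, -0.7]
width: 0.0006
top rear x [-60.4 -60.1 -60.2 -59.6 -59.5 -60.  -60.4 -60.9 -60.  -60.  -60.6 -60.2
 -60.3 -59.7 -60.2 -60.6]
 slope deg -0.11700897549370816 mid -60.160465686274485
 side 1 [55.3 55.7 55.9 55.8 55.6 55.4 55.5 55.6 55.5 55.3 55.4 55.2 55.1 55.3
 55.6 56. ] -0.16542974932165583
 side -1 [-50.2 -50.7 -50.8 -50.6 -50.7 -50.5 -50.2 -49.9 -49.9 -49.6 -50.7 -50.4
 -50.6 -50.4 -50.6 -50.5] 0.11201030658779375
stamp 124 [0.4383 0.394  0.083 ]
knob 118 [ 0.6693 -0.2018  0.1152]
scene rear x [-62.  -63.  -62.8 -61.8 -63.3 -62.  -62.8 -64.4 -63.  -64.4 -63.3 -64.
 -63.8 -63.8 -64.2 -63.8]
 slope deg -1.205364642534204 mid -63.2035539215686
 side 1 [57.4 57.5 57.6 57.5] 0.7639437268411042
 side -1 [-50.6 -51.3 -51.4 -51.2] -3.656016407025251
stamp 75 [0.4416 0.3958 0.0851]
knob 108 [ 0.6717 -0.1999  0.1149]
mug [ 0.572 -0.001  0.078] [ 0.571 -0.001  0.079]
penpot [0.605 0.424 0.081] [0.606 0.424 0.081]
key [0.737 0.    0.014] [ 0.737 -0.001  0.014]
phone [ 0.445 -0.394  0.024] [ 0.445 -0.393  0.025]
tape [ 0.286 -0.204  0.048] [ 0.286 -0.205  0.048]
[0.1695644  0.62788302 0.87598871]
```

All good; handing in.

```bash
python3 -c "
from bench import close_job
print(close_job())"
```

```text
the job is handed in; nothing more can be done
None
```

The job is done and handed in at about 28.5 s of the 72 s; `close_job()` reported no verdict.

**What I did:**
- I stood the stamp on the coaster.
- I dragged the plate out from under the tray, round the mug and into the press, pressing on it with two fingertips. The load was mostly 9–20 N, with one brief 24 N.
- After the first push and seal the plate still measured about 1.6–1.9° off square and 2 mm short. I squared it with a second push, until the tips slipped about 9 mm over the stationary plate.
- I then pressed the knob down again, to its hard stop (about 17.5 mm, 16 N), and let it come back up.

**Last checks:**
- **Plate (top camera):** 0.1° from square and about 5 mm inside my estimated mouth position, which is home.
- **Stamp:** upright, within about 3 mm of the coaster's centre.
- **Knob:** up, top at 0.115 m.
- **Bystanders:** the mug, pen pot, key, phone and tape dispenser moved no more than 1 mm. I did not re-measure the booklet.
- **Robot:** clear of everything.

**Where the checks disagreed:**
- **Depth:** the scene camera put the plate's rear edge about 3 mm further out than the top camera, with about 1° of tilt.
- **Sideways:** the plate's offset reads about 2.5 mm from the guides and about 0 from the hood, both within the 6 mm limit.

I trusted the top camera and the slipping tips on depth.

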